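# Unlatch the component case and tip its lid over backwards

### The arm

A 7-joint arm with a two-finger parallel gripper is mounted at the origin on a cart in front of the work surface, level with it; the furniture and walls round the work are solid. World frame = base frame: x ahead of the robot, y to its left, z up, the work surface at z = 0. Lengths are in m, angles in rad, forces in N, time in s.
With the tool pointing down it reaches from about 0.425 to 0.95 m from the base axis. Payload 4.7 kg.
Tool frame: the origin (TCP) lies at the very end of the fingers, on their centre line; the grasp point (between the pads) lies 19 mm behind it (manip.pinch_z is the distance from the TCP to the grasp point, in m); z points along the fingers, y is the line along which they close (so a half turn about z gives the same grasp; the last joint's range is limited). The gripper opens to 87 mm and grips with 3 to 60 N. Pads are 19 mm wide; open, the fingers measure 117 mm over their backs; the gripper's body (75 mm by 190 mm) begins 51 mm behind the grasp point.
Start: joints at [-1.162, 0.469, -0.049, 1.532, 0.024, 1.141, -0.082], TCP at [0.286, 0.611, 0.223] pointing down, gripper open.
Joint ranges: [-2.59, 2.59], [-0.33, 1.99], [-1.39, 1.29], [0.1, 2.45], [-1.04, 4.18], [0.21, 1.99], [-2.66, 2.66]. Speed limits (rad/s): [2.57, 2.57, 3.14, 3.14, 3.14, 3.14, 3.14].

### API

Orientations are given as a unit quaternion [x, y, z, w].
In Python, from plant import manip, eyes gives the robot as it stands.
- The arm moves only by the shell command python3 -m pendant 'ROWS' [OPENING] [FORCE]. ROWS is JSON, a list of rows, each an object with "dp": the shift along the tool's x, y, z in units of 30 mm (1.0 is 30 mm), a list of three; "twist": the turn about the tool's z in units of 8 degrees (1.0 is 8 degrees). In form: [{"dp": [tx, ty, tz], "twist": twist}, ...]. A call has 1 to 5 rows; each row shifts and turns the commanded pose from where the row before left it, along the tool's axes as they then stand; what a row does not reach is not made up. A row lasts 1/8 s, in which the tool goes at most 62.5 mm and 10.7 degrees, less where a joint would pass 70% of its speed; a pose out of reach is approached as far as the arm can. A call is refused whole if a number of a shift passes 1 or a number of a turn 1, either way. A call with a gripper value outside its range is refused whole. OPENING is the opening, from 0 (shut) to 1 (fully open), set as the call begins (- or left out, the last holds). The fingers move at their own pace and stop on an object; FORCE is the grip in N (left out, the last holds). Time passes only in rows, so rows that do not move let the fingers close. It gives the time, the measured TCP pose, the force, the opening and the grip force at its end, in the units of the state.
- manip.state(): the state, without advancing time (a new reading comes with each control period).
- eyes.read_camera(name): name is "side" or "top"; returns a dict with "frame" (480x640x3 uint8, red, green, blue), "fx", "fy", "cx", "cy" (pixels), "R" (3x3) and "t" (3): a world point X has camera coordinates R X + t. Camera axes: x right, y down, z forward; pixel columns grow to the right and rows downward; lengths in m; the calibration is good to about 2 mm. A picture is of the moment at which its call begins. There is no depth.
- manip.sign_off(): hands the job in; it is judged then, once.
The state is a dict: "t": time; "joint_positions": joint angles; "dq": joint speeds; "joint_torque": joint torques, N m; "ee_pos": TCP position; "eef_rot": TCP orientation; "force": force on the tool from outside, world axes, zero at the start; "ft_torque": the same for the moment, N m; "gripper_width": finger opening in m; "grip_force": force on a finger pad.
Only numpy, scipy, OpenCV 4.12 (cv2) and the standard library are available. Lean on these libraries where they do the work, as an engineer would, in place of code of your own. Each camera call takes 0.05 s, during which the arm holds its last target. There are 200 camera calls.

### The job

Open the blue component case: with the fingertips, turn the brass latch on its near side fully aside by its red peg, then push the lid up from under its yellow lip and tip it over past upright, so that it stays open by its own weight when the hand is away. Only push with light touches: do not grip anything, do not lift the case or shove it out of its place, and leave the other things on the bench undisturbed.

Things in the scene. Friction and masses are not known exactly. Their poses are not given: they have to be found in the camera images.
- case: Blue steel open box, 100 mm deep (its x) x 160 wide (its y) x 55 high, walls 4, loose but heavy (about 2.2 kg). Origin: centre of its underside; front (-x, with the lip) faces roughly the robot's left (yaw about -1.2), its right (-y) the robot. Flat lid 108x164x5, underside 55.5 mm above the bench. Latch bracket on the right side at x -15, y -100 mm, 34 mm along y, top 55 mm up.
- lid (a joint): Lid angle, rad: 0 shut, 1.57 upright, 2.0 end stop, leaning back. Lid 0.12 kg, damped hinge, no spring: let go below about 1.5 it falls shut, past about 1.6 it sinks slowly back to its stop and gravity keeps it there. It cannot rise more than about 0.03 while the latch is over it.
- lip (a point): Middle of the front edge of the lid's yellow lip, at its underside (moves with the lid), 132 mm from the hinge line. The lip is a stiff tongue 70 mm wide (case's y), 5 mm thick; when shut its edge is 28 mm in front of the case's front wall, its underside 55.5 mm above the bench, with nothing beneath it.
- hinge (a point): Middle of the lid's hinge line, on the case at x = +54 mm, y = 0, 57.5 mm above the bench; the lid turns about the case's y axis, its front going up and over to the case's +x (roughly the robot's right).
- latch (a joint): Angle of the brass turn-latch about its upright pivot, rad: 0 = across the lid's near (right) edge, holding it shut; 1.57 = end stop, bar along the case's x, fully aside. Grows counter-clockwise seen from above: the red peg goes to the case's +x, then towards the case. Frees the lid from about 1.25. Stays where left by friction (about 1 N at the peg).
- latch_peg (a point): Centre of the top of the red upright peg on the latch (moves with it): 12 mm diameter, 28 mm from the pivot, top 92 mm and brass bar's top 67 mm above the bench. In the case's frame at latch 0: x -15, y -128 mm; at 1.57: x +13, y -100 mm.
- latch_pivot (a point): Pivot of the latch, in the case's frame x = -15 mm, y = -100 mm, 65 mm above the bench. The bar is 12 mm wide and reaches 33 mm from the pivot over the lid and 35 mm the other way, under the peg.
- screwdriver: Loose red screwdriver lying between the case and the robot, 16x150x16 mm, along its own y; origin under its middle. Leave alone.
- tape: Loose roll of black tape lying on the right, 55x53x19 mm; origin under its middle. Leave alone.
- cleaner: Loose black tip cleaner, a ball-shaped pot with brass wool, 65x65x55 mm, on the left, nearer the robot than the case; origin under its middle. Leave alone.
- meter: Loose hand multimeter in a yellow holster, 145x68x42 mm, to the right, nearer the robot than the case; origin under its middle. Leave alone.
- carton: Loose white and cream carton, 70x50x22 mm, near the bench's front edge on the right; origin under its middle. Leave alone.

How it is judged:
By the outcome, as a careful person would: the job done as asked, in the order asked, and still so for the second after the job is handed in, with the robot touching nothing.
It also fails if it takes over 51 s, if anything falls off the work surface, if the arm or the gripper's body presses on something with over 40 N, if the wrist force passes 120 N, or if a joint passes its speed limit or range.

## Working session

There is one attempt and no reset: what is moved stays moved. The work goes in short steps, Python scripts to look and compute and a shell command to move; the robot and the scene stay as the last step left them, time stands still between calls to the robot, and variables do not carry over. Pictures are saved under pics/ and viewed, at most 10 in all, crops included, and the job is handed in when it is done.

```bash
ls; mkdir -p pics
python3 - <<'E'
from plant import manip, eyes
import cv2
for n in("top","side"):
    c=eyes.read_camera(n); cv2.imwrite(f"pics/{n}0.png",c["frame"][:,:,::-1])
    print(n,c["fx"],c["fy"],c["cx"],c["cy"],c["R"],c["t"])
s=manip.state();print(s["t"],s["ee_pos"],s["eef_rot"],s["gripper_width"],s["force"])
E
```

```text
pics
top 554.7386978007052 554.7386978007052 312.63681270996574 238.66668276232258 [[-0.00499716 -0.99998455  0.00243557]
 [-0.98693891  0.00453976 -0.16103096]
 [ 0.16101741 -0.00320846 -0.98694635]] [-0.00577291  0.53741118  1.14461323]
side 479.5401881650046 479.5401881650046 316.8292469392465 241.19124913790023 [[-0.99360342 -0.11211508 -0.01350718]
 [-0.04881207  0.53426069 -0.84390929]
 [ 0.10183131 -0.83785185 -0.53631582]] [0.51546346 0.07635688 0.96442215]
0.1 [0.28589127 0.61087658 0.22159644] [ 2.17110874e-01  9.76146559e-01 -8.59070411e-04 -1.62686941e-04] 0.08706111541536388 [-0.14645737 -0.12739542 -0.50054124]
```

View pics/top0.png

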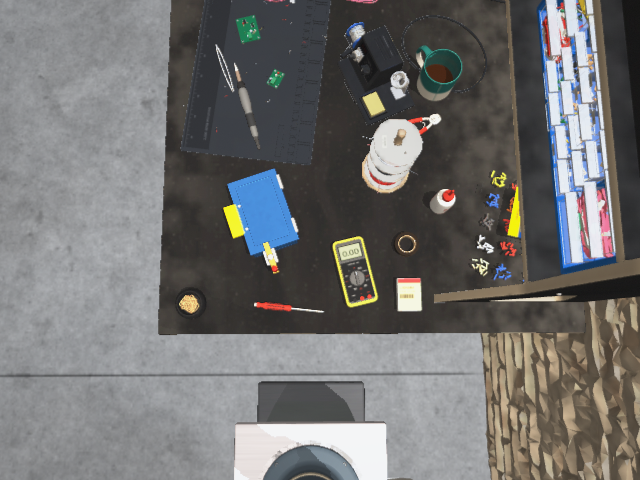

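View pics/side0.png

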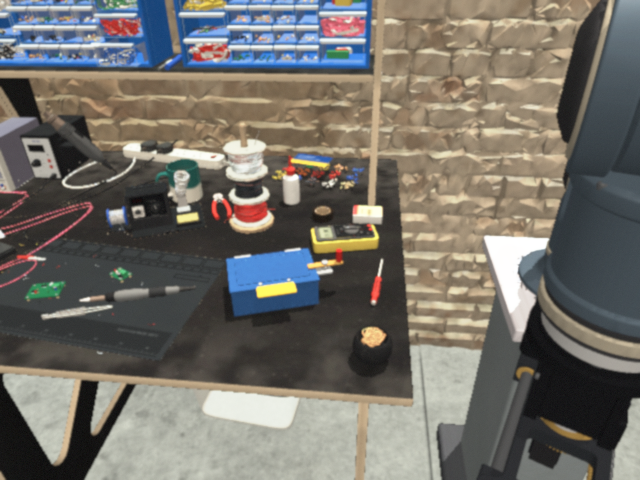

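Top view: blue case near (262,213), yellow lip at (234,221), latch peg about (273,262), cleaner (189,302), screwdriver (288,307), meter (355,271). The side view shows the same case at (272,282), with its peg at (339,256).

```bash
cat > h.py <<'E'
import numpy as np, cv2
from plant import manip, eyes
def ray(c,px,z):
    R=np.array(c["R"]);t=np.array(c["t"]);o=-R.T@t
    d=R.T@np.array([(px[0]-c["cx"])/c["fx"],(px[1]-c["cy"])/c["fy"],1]);return o+d*(z-o[2])/d[2]
def proj(c,X):
    p=np.array(c["R"])@X+np.array(c["t"]);return np.array([c["fx"]*p[0]/p[2]+c["cx"],c["fy"]*p[1]/p[2]+c["cy"]])
def mask(c,lo,hi,box):
    h=cv2.cvtColor(c["frame"],cv2.COLOR_RGB2HSV);m=cv2.inRange(h,lo,hi);k=np.zeros_like(m)
    x0,y0,x1,y1=box;k[y0:y1,x0:x1]=m[y0:y1,x0:x1];return k
def big(m):
    return max(cv2.findContours(m,cv2.RETR_EXTERNAL,cv2.CHAIN_APPROX_NONE)[0],key=cv2.contourArea)
E
python3 - <<'E'
from h import *
np.set_printoptions(precision=4,suppress=True)
c=eyes.read_camera("top")
m=mask(c,(22,120,120),(35,255,255),(215,195,260,245))
q=np.array([ray(c,p[0],.0605)[:2] for p in big(m)],np.float32)*1000
r=cv2.minAreaRect(q);print("lip",r,cv2.boxPoints(r))
m=mask(c,(100,120,60),(120,255,255),(215,155,310,265))
k=big(m);ap=cv2.approxPolyDP(cv2.convexHull(k),3,True)
for p in ap: print(p[0],ray(c,p[0],.0605))
m=mask(c,(0,150,100),(8,255,255),(255,235,290,280))
y,x=m.nonzero();print("red",x.min(),x.max(),y.min(),y.max(),x.mean(),y.mean())
for p in big(m)[:,0]:print(p,end=" ")
d=eyes.read_camera("side");m=mask(d,(0,150,100),(8,255,255),(325,240,350,270))
y,x=m.nonzero();print("red side",x.min(),x.max(),y.min(),y.max(),x.mean(),x[y<y.min()+3].mean())
f=cv2.resize(np.hstack([c["frame"][150:290,200:330],d["frame"][225:365,215:345]]),None,fx=3,fy=3,interpolation=cv2.INTER_CUBIC)
cv2.imwrite("pics/z.png",f[:,:,::-1])
E
```

```text
lip ((574.1367797851562, 159.6928253173828), (70.82390594482422, 26.128591537475586), 18.91721534729004) [[536.402  160.5709]
 [544.873  135.8535]
 [611.8715 158.8148]
 [603.4006 183.5321]]
[274 169] [0.6871 0.0742 0.0605]
[298 239] [0.534  0.0226 0.0605]
[255 256] [0.4983 0.1129 0.0605]
[249 252] [0.5068 0.1256 0.0605]
[227 184] [0.6542 0.1748 0.0605]
red 271 277 266 271 274.1034482758621 268.44827586206895
[273 266] [272 267] [271 268] [272 269] [272 270] [273 271] [274 271] [275 271] [276 270] [277 269] [276 268] [277 267] [276 267] [275 266] [274 266] red side 335 342 249 261 338.47945205479454 338.5
```

View pics/z.png

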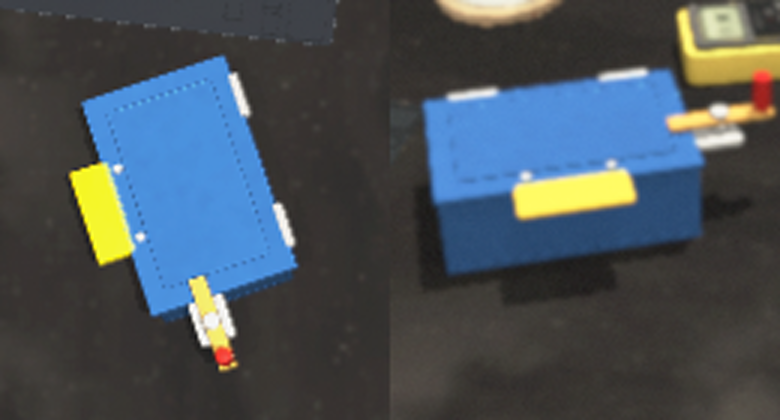

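```bash
cat >> h.py <<'E'
O=np.array([.5952,.0982]);YAW=-1.241
def C(x,y,z=0): # case mm -> world m
    c,s=np.cos(YAW),np.sin(YAW);return np.array([O[0]+(c*x-s*y)/1000,O[1]+(s*x+c*y)/1000,z/1000])
def go(target):  # shift to a world target in row units
    from scipy.spatial.transform import Rotation as Ro
    s=manip.state();R=Ro.from_quat(s["eef_rot"]).as_matrix()
    print("t",round(s["t"],2),"ee",np.round(s["ee_pos"],4),"F",np.round(s["force"],2),"units",np.round(R.T@(target-np.array(s["ee_pos"]))/.03,2),"-x dir deg",np.degrees(np.arctan2(-R[1,0],-R[0,0])).round(2),"tilt",R[2,2].round(4))
E
python3 - <<'E'
from h import *
c=eyes.read_camera("top");d=eyes.read_camera("side")
p=C(-15,-128,92);print(p,proj(c,p),proj(d,p),"red top 274,268ish; side top 338.5,249.5")
for z in(.08,.09):print(ray(c,(274.2,268.5),z))
go(C(-15.5,-148,223))
E
python3 -m pendant '[{"dp":[-0.88,-0.98,0],"twist":0},{"dp":[-0.88,-0.98,0],"twist":0},{"dp":[-0.88,-0.98,0],"twist":0},{"dp":[-0.88,-0.98,0],"twist":0},{"dp":[-0.88,-0.98,0],"twist":0}]' 0 3
python3 - <<'E'
from h import *
go(C(-15.5,-148,223))
E
```

```text
[0.46924038 0.07093878 0.092     ] [273.90757885 268.04928092] [338.07647256 248.46981507] red top 274,268ish; side top 338.5,249.5
[0.46962102 0.07113725 0.08      ]
[0.46853356 0.07047121 0.09      ]
t 0.3 ee [0.2861 0.6112 0.2222] F [ 1.15 -0.3   0.48] units [-12.67 -14.17  -0.02] -x dir deg -25.08 tilt -1.0
t: 0.92
ee_pos: [0.3437, 0.421, 0.2226]
eef_rot: [0.217, 0.976, 0.0, 0.0]
force: [0.4, -0.5, 0.3]
gripper_width: 0.0449
grip_force: 0.0
t 0.93 ee [0.3437 0.421  0.2226] F [ 0.36 -0.52  0.27] units [-8.25 -9.24 -0.01] -x dir deg -25.08 tilt -1.0
```

```bash
python3 -m pendant '[{"dp":[-0.8,-0.9,0],"twist":0},{"dp":[-0.8,-0.9,0],"twist":0},{"dp":[-0.8,-0.9,0],"twist":0},{"dp":[-0.8,-0.9,0],"twist":0},{"dp":[-0.8,-0.9,0],"twist":0}]' >/dev/null
python3 -m pendant '[{"dp":[-0.8,-0.9,0],"twist":0},{"dp":[-0.8,-0.9,0],"twist":0},{"dp":[-0.8,-0.9,0],"twist":0},{"dp":[-0.8,-0.9,0],"twist":0},{"dp":[0,0,0],"twist":0}]'
python3 - <<'E'
from h import *
go(C(-15.5,-148,73))
E
```

```text
t: 2.17
ee_pos: [0.4366, 0.1079, 0.2228]
eef_rot: [0.22, 0.976, -0.0, 0.0]
force: [0.2, 0.6, 0.5]
gripper_width: 0.0008
grip_force: 0.0
t 2.17 ee [0.4366 0.1079 0.2228] F [0.19 0.59 0.52] units [-1.02 -1.1   4.99] -x dir deg -25.41 tilt -1.0
```

```bash
python3 -m pendant '[{"dp":[-0.3,-0.5,0],"twist":0},{"dp":[-0.3,-0.5,0],"twist":0},{"dp":[0,0,1],"twist":0},{"dp":[0,0,1],"twist":0},{"dp":[0,0,0],"twist":0}]'
python3 - <<'E'
from h import *
go(C(-15.5,-148,73))
E
```

```text
t: 2.8
ee_pos: [0.4378, 0.0763, 0.161]
eef_rot: [0.217, 0.976, -0.001, -0.002]
force: [0.0, -0.1, -0.5]
gripper_width: 0.0008
grip_force: 0.0
t 2.8 ee [0.4378 0.0763 0.161 ] F [ 0.   -0.08 -0.47] units [-0.54 -0.16  2.93] -x dir deg -25.01 tilt -1.0
```

```bash
python3 -m pendant '[{"dp":[-0.1,-0.15,0.9],"twist":0},{"dp":[0,0,0.9],"twist":0},{"dp":[0,0,0.8],"twist":0},{"dp":[0,0,0.3],"twist":0},{"dp":[0,0,0],"twist":0}]'
python3 - <<'E'
from h import *
n=(C(28,0)-C(0,-28))/np.linalg.norm(C(28,0)-C(0,-28)); r=(C(1,-1)-C(0,0))/np.linalg.norm(C(1,-1)-C(0,0))
go(C(-15,-100,73)+.023*r-.0353*n)
go(C(-15,-100,73)+.023*r+(.0198-.0155)*n)
c=eyes.read_camera("top");d=eyes.read_camera("side")
f=cv2.resize(np.hstack([c["frame"][150:310,200:330],d["frame"][195:355,215:370]]),None,fx=2.8,fy=2.8)
cv2.imwrite("pics/z2.png",f[:,:,::-1])
E
```

```text
t: 3.42
ee_pos: [0.4408, 0.0709, 0.076]
eef_rot: [0.217, 0.976, 0.0, 0.0]
force: [0.4, 0.3, -0.3]
gripper_width: 0.0003
grip_force: 0.0
t 3.42 ee [0.4408 0.0709 0.076 ] F [ 0.36  0.3  -0.33] units [-0.34  0.3   0.1 ] -x dir deg -25.05 tilt -1.0
t 3.42 ee [0.4408 0.0709 0.076 ] F [ 0.36  0.3  -0.33] units [-1.66  0.28  0.1 ] -x dir deg -25.05 tilt -1.0
```

View pics/z2.png

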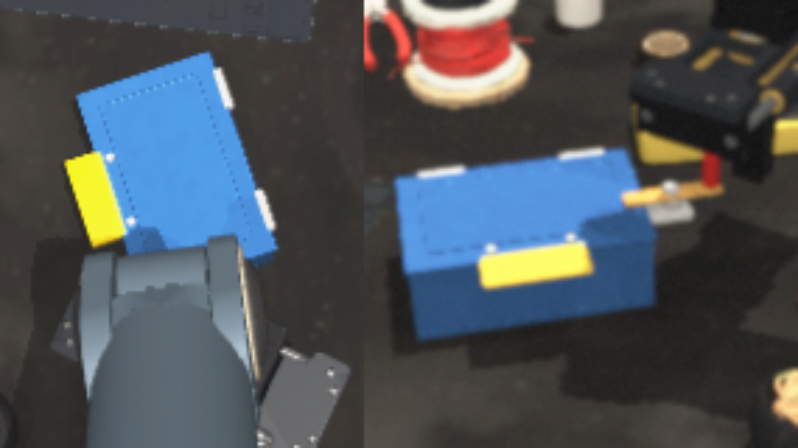

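The side crop shows the closed fingers just on the robot side of the red peg (711,168), above the brass bar and clear of the lid. Pushing now.

```bash
python3 -m pendant '[{"dp":[0,0.28,0],"twist":0},{"dp":[-0.2,0,0],"twist":0},{"dp":[-0.2,0,0],"twist":0},{"dp":[-0.2,0,0],"twist":0},{"dp":[-0.2,0,0],"twist":0}]'
python3 -m pendant '[{"dp":[-0.2,0,0],"twist":0},{"dp":[-0.2,0,0],"twist":0},{"dp":[-0.2,0,0],"twist":0},{"dp":[-0.2,0,0],"twist":0},{"dp":[0,0,0],"twist":0}]'
python3 - <<'E'
from h import *
n=(C(28,0)-C(0,-28))/np.linalg.norm(C(28,0)-C(0,-28)); r=(C(1,-1)-C(0,0))/np.linalg.norm(C(1,-1)-C(0,0))
go(C(-15,-100,73)+.023*r+(.0198-.0155)*n)
d=eyes.read_camera("side");m=mask(d,(0,150,100),(8,255,255),(300,235,350,270))
y,x=m.nonzero();print(x.min(),x.max(),y.min(),y.max(),ray(d,(x.mean(),y.min()+1),.092))
for a in(0,.5,.8,1.,1.25,1.57):print(a,proj(d,C(-15+28*np.sin(a),-100-28*np.cos(a),92)).round(1))
E
```

```text
t: 4.15
ee_pos: [0.4653, 0.0672, 0.0752]
eef_rot: [0.217, 0.976, -0.0, -0.001]
force: [-3.1, -1.6, -0.1]
gripper_width: 0.0007
grip_force: 1.4
t: 4.78
ee_pos: [0.4887, 0.0592, 0.0758]
eef_rot: [0.217, 0.976, 0.001, 0.001]
force: [0.6, 4.3, 0.2]
gripper_width: 0.0007
grip_force: 1.8
t 4.78 ee [0.4887 0.0592 0.0758] F [0.63 4.32 0.23] units [-0.05 -0.04  0.09] -x dir deg -25.02 tilt -1.0
319 324 248 255 [0.50189185 0.0757695  0.092     ]
0 [338.1 248.5]
0.5 [334.6 244.9]
0.8 [331.1 243.4]
1.0 [328.5 242.8]
1.25 [324.9 242.4]
1.57 [320.3 242.6]
```

Run:
```python
from h import *
d=eyes.read_camera("side")
f=cv2.resize(d["frame"][195:345,215:370],None,fx=4,fy=4,interpolation=cv2.INTER_CUBIC)
cv2.imwrite("pics/z3.png",f[:,:,::-1])
```

```text
(no output)
```

View pics/z3.png

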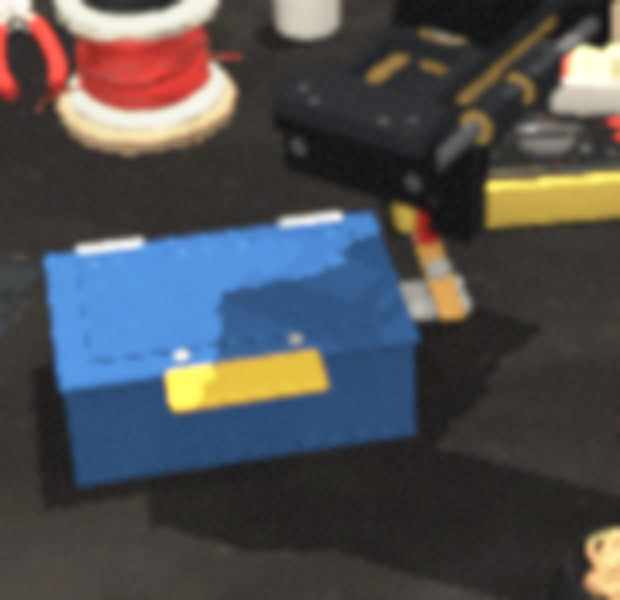

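```bash
for i in 1; do python3 -m pendant '[{"dp":[-0.08,0,0],"twist":0},{"dp":[0,0,0],"twist":0}]'; done
python3 -m pendant '[{"dp":[-0.08,0,0],"twist":0},{"dp":[0,0,0],"twist":0}]'
python3 - <<'E'
from h import *
d=eyes.read_camera("side");m=mask(d,(10,120,100),(22,255,255),(305,240,335,280))
k=big(m);print(cv2.minAreaRect(k),k.reshape(-1,2).min(0),k.reshape(-1,2).max(0))
e=lambda a,s:proj(d,C(-15+s*np.sin(a),-100-s*np.cos(a),67))
for a in(1.2,1.3,1.4,1.5,1.57):print(a,e(a,-33).round(1),e(a,35).round(1))
E
```

```text
t: 5.12
ee_pos: [0.4893, 0.0582, 0.0757]
eef_rot: [0.217, 0.976, 0.001, -0.0]
force: [-2.0, 6.2, 1.2]
gripper_width: 0.0003
grip_force: 3.1
t: 5.38
ee_pos: [0.4904, 0.0571, 0.0756]
eef_rot: [0.216, 0.976, 0.0, -0.002]
force: [-2.8, 5.9, 3.8]
gripper_width: 0.0002
grip_force: 3.8
((327.0603942871094, 268.4741516113281), (11.423662185668945, 6.302710056304932), 66.80140686035156) [323 264] [332 274]
1.2 [321.2 271.5] [326.2 251.3]
1.3 [322.9 271.6] [324.4 251.2]
1.4 [324.7 271.6] [322.6 251.2]
1.5 [326.5 271.5] [320.9 251.3]
1.57 [327.7 271.3] [319.6 251.4]
```

```bash
python3 -m pendant '[{"dp":[0.3,0,0],"twist":0},{"dp":[0.3,0,-0.8],"twist":0},{"dp":[0,0,-0.8],"twist":0},{"dp":[0,0,-0.8],"twist":0},{"dp":[0,0,0],"twist":0}]'
python3 -m pendant '[{"dp":[0.9,0,0],"twist":1},{"dp":[0.5,0,0],"twist":1},{"dp":[0,0,0],"twist":1},{"dp":[0,0,0],"twist":1},{"dp":[0,0,0],"twist":1}]' >/dev/null
python3 -m pendant '[{"dp":[0,0,0],"twist":0.75},{"dp":[0,0,0],"twist":0}]'
python3 - <<'E'
from h import *
go(C(-110,0,140))
print(np.degrees(YAW))
d=eyes.read_camera("side");m=mask(d,(0,150,100),(8,255,255),(300,235,350,270))
y,x=m.nonzero();print(x.min(),x.max(),y.min(),y.max());print("1.57 peg",proj(d,C(13,-100,92)))
c=eyes.read_camera("top")
f=cv2.resize(np.hstack([c["frame"][150:310,180:330],d["frame"][195:355,215:370]]),None,fx=2.6,fy=2.6,interpolation=cv2.INTER_CUBIC)
cv2.imwrite("pics/z4.png",f[:,:,::-1])
E
```

```text
t: 6.05
ee_pos: [0.4767, 0.0626, 0.149]
eef_rot: [0.218, 0.976, 0.001, 0.002]
force: [-1.1, -0.2, -0.3]
gripper_width: 0.0006
grip_force: 0.0
t: 6.92
ee_pos: [0.4378, 0.0823, 0.1466]
eef_rot: [0.581, 0.814, -0.001, -0.0]
force: [0.1, 0.1, 0.1]
gripper_width: 0.0004
grip_force: 0.0
t 6.92 ee [0.4378 0.0823 0.1466] F [0.12 0.1  0.11] units [2.46 5.14 0.21] -x dir deg -71.04 tilt -1.0
-71.10406237573517
319 323 242 254
1.57 peg [320.28963856 242.57952772]
```

View pics/z4.png

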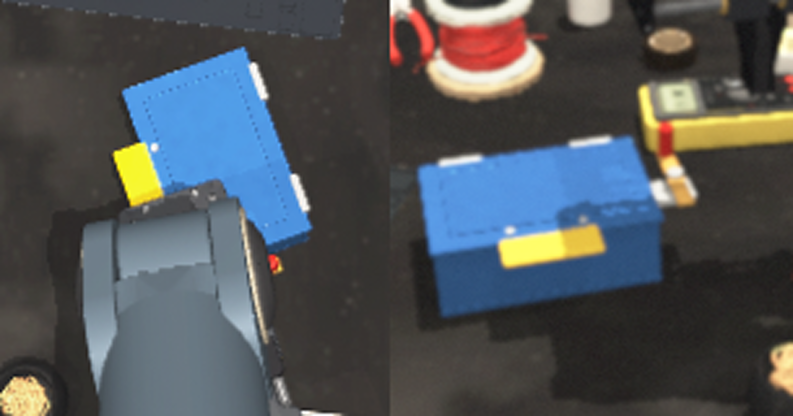

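The latch is fully aside: the peg is at side pixel (321,242), against 320.3,242.6 predicted for 1.57, and the case has not moved. Next I go in front of the lip.

```bash
python3 -m pendant '[{"dp":[0.6,0.9,0],"twist":0},{"dp":[0.6,0.9,0],"twist":0},{"dp":[0.6,0.9,0],"twist":0},{"dp":[0.6,0.9,0],"twist":0},{"dp":[0,0.9,0],"twist":0}]' >/dev/null
python3 -m pendant '[{"dp":[0,0.6,0],"twist":0},{"dp":[0,0,0],"twist":0},{"dp":[0,0,0],"twist":0}]'
python3 - <<'E'
from h import *
go(C(-110,0,40))
c=eyes.read_camera("top")
m=mask(c,(22,120,120),(35,255,255),(215,195,260,245))
q=np.array([ray(c,p[0],.0605)[:2] for p in big(m)],np.float32)*1000
print("lip",cv2.minAreaRect(q))
E
```

```text
t: 8.02
ee_pos: [0.5589, 0.2001, 0.147]
eef_rot: [0.581, 0.814, -0.001, -0.0]
force: [0.7, 0.6, 0.2]
gripper_width: 0.0005
grip_force: 0.0
t 8.03 ee [0.5589 0.2001 0.147 ] F [0.67 0.65 0.17] units [0.06 0.05 3.57] -x dir deg -71.08 tilt -1.0
lip ((572.424072265625, 158.31381225585938), (70.80586242675781, 27.404176712036133), 19.108713150024414)
```

```bash
python3 -m pendant '[{"dp":[0,0,1],"twist":0},{"dp":[0,0,1],"twist":0},{"dp":[0,0,1],"twist":0},{"dp":[0,0,0.55],"twist":0},{"dp":[0,0,0],"twist":0}]' >/dev/null
python3 -m pendant '[{"dp":[-0.25,0,0],"twist":0},{"dp":[-0.25,0,0],"twist":0},{"dp":[0,0,0],"twist":0},{"dp":[0,0,0],"twist":0}]'
python3 -m pendant '[{"dp":[-0.1,0,0],"twist":0},{"dp":[0,0,0],"twist":0}]' | grep -E "ee_pos|force"
python3 - <<'E'
from h import *
go(C(-88,0,40))
E
```

```text
t: 9.2
ee_pos: [0.5649, 0.1865, 0.0414]
eef_rot: [0.581, 0.814, 0.0, 0.0]
force: [0.1, -0.3, -0.7]
gripper_width: 0.0005
grip_force: 0.0
ee_pos: [0.5656, 0.1837, 0.041]
force: [-0.2, -0.1, 0.4]
grip_force: 0.0
t 9.45 ee [0.5656 0.1837 0.041 ] F [-0.22 -0.12  0.36] units [-0.08  0.01  0.03] -x dir deg -71.08 tilt -1.0
```

```bash
for k in 1; do python3 -m pendant '[{"dp":[-0.06,0,0],"twist":0},{"dp":[0,0,0],"twist":0}]' | grep -E "ee_pos|force"
python3 -m pendant '[{"dp":[-0.06,0,0],"twist":0},{"dp":[0,0,0],"twist":0}]' | grep -E "ee_pos|force"
python3 -m pendant '[{"dp":[-0.06,0,0],"twist":0},{"dp":[0,0,0],"twist":0}]' | grep -E "ee_pos|force"
done
```

```text
ee_pos: [0.5658, 0.1834, 0.041]
force: [-1.9, 3.3, 0.7]
grip_force: 2.2
ee_pos: [0.5658, 0.1833, 0.041]
force: [-2.2, 6.9, -0.6]
grip_force: 3.8
ee_pos: [0.5658, 0.1832, 0.041]
force: [-3.4, 9.5, 0.8]
grip_force: 5.2
```

```bash
python3 -m pendant '[{"dp":[0.05,0,-0.15],"twist":0},{"dp":[0,0,-0.15],"twist":0},{"dp":[0,0,-0.15],"twist":0},{"dp":[0,0,-0.15],"twist":0},{"dp":[0,0,0],"twist":0}]' | grep -E "t:|ee_pos|force"
python3 - <<'E'
from h import *
d=eyes.read_camera("side");m=mask(d,(22,120,120),(35,255,255),(240,200,320,320));k=big(m).reshape(-1,2)
print(k.min(0),k.max(0))
for a in(0,.05,.1,.15,.2):print(a,[proj(d,C(54-132*np.cos(a),y,57.5+132*np.sin(a))).round(1) for y in(-35,35)])
c=eyes.read_camera("top")
f=cv2.resize(np.hstack([c["frame"][150:310,180:330],d["frame"][195:355,215:370]]),None,fx=2.6,fy=2.6,interpolation=cv2.INTER_CUBIC)
cv2.imwrite("pics/z5.png",f[:,:,::-1])
E
```

```text
t: 10.82
ee_pos: [0.5662, 0.1822, 0.0593]
eef_rot: [0.581, 0.814, 0.001, -0.001]
force: [-2.3, 5.8, 0.4]
grip_force: 3.0
[256 279] [270 288]
0 [array([296.2, 290.3]), array([256.9, 296.1])]
0.05 [array([296. , 287.3]), array([256.6, 293.1])]
0.1 [array([295.9, 284.2]), array([256.3, 289.9])]
0.15 [array([295.6, 281. ]), array([255.9, 286.7])]
0.2 [array([295.4, 277.6]), array([255.6, 283.3])]
```

View pics/z5.png

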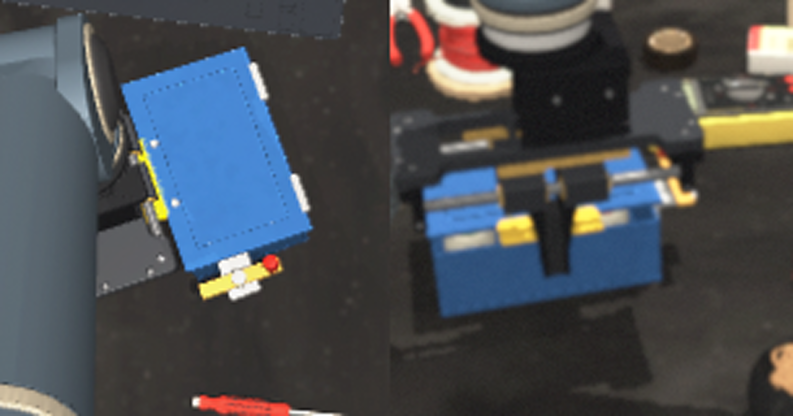

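The lid has risen with the finger: the lip's bottom edge is at row 288 in the side view, so about 0.13 rad. The case is in place, so I follow the arc.

```bash
python3 -m pendant '[{"dp":[-0.08,0,-0.34],"twist":0},{"dp":[-0.08,0,-0.34],"twist":0},{"dp":[-0.115,0,-0.27],"twist":0},{"dp":[-0.115,0,-0.27],"twist":0},{"dp":[-0.115,0,-0.27],"twist":0}]' | grep -E "t:|ee_pos|force"
python3 - <<'E'
from h import *
go(C(54-115.8-9.5,0,57.5+63.3-16))
d=eyes.read_camera("side");m=mask(d,(22,120,120),(35,255,255),(240,180,320,320));k=big(m).reshape(-1,2)
print(k.min(0),k.max(0))
for a in(0.3,.4,.5,.6):print(a,[proj(d,C(54-132*np.cos(a),y,57.5+132*np.sin(a))).round(1) for y in(-35,35)])
E
```

```text
t: 11.55
ee_pos: [0.5712, 0.1684, 0.1044]
eef_rot: [0.58, 0.814, 0.001, -0.001]
force: [-1.4, 5.5, 3.1]
grip_force: 3.0
t 11.55 ee [0.5712 0.1684 0.1044] F [-1.4   5.55  3.09] units [-0.1  -0.   -0.01] -x dir deg -70.97 tilt -1.0
[264 270] [277 280]
0.3 [array([294.8, 270.7]), array([254.7, 276.3])]
0.4 [array([294. , 263.4]), array([253.9, 268.9])]
0.5 [array([293.2, 255.9]), array([252.9, 261.4])]
0.6 [array([292.2, 248.4]), array([251.9, 253.7])]
```

Run:
```python
from h import *
c=eyes.read_camera("top");d=eyes.read_camera("side")
f=cv2.resize(np.hstack([c["frame"][150:310,180:330],d["frame"][195:355,215:370]]),None,fx=2.6,fy=2.6,interpolation=cv2.INTER_CUBIC)
cv2.imwrite("pics/z6.png",f[:,:,::-1])
```

```text
(no output)
```

View pics/z6.png

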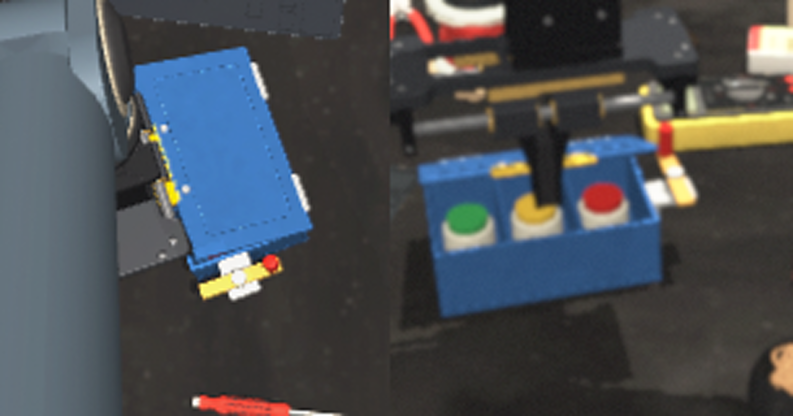

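The lid stands at about 0.45 rad: the lip is at crop (545,163), the jars inside are visible, and the case and latch have not moved. I continue along the arc.

```bash
python3 -m pendant '[{"dp":[-0.17,0,-0.24],"twist":0},{"dp":[-0.17,0,-0.24],"twist":0},{"dp":[-0.17,0,-0.24],"twist":0},{"dp":[-0.21,0,-0.2],"twist":0},{"dp":[-0.21,0,-0.2],"twist":0}]' | grep -E "t:|ee_pos|force"
python3 -m pendant '[{"dp":[-0.21,0,-0.2],"twist":0},{"dp":[-0.25,0,-0.16],"twist":0},{"dp":[-0.25,0,-0.16],"twist":0},{"dp":[-0.25,0,-0.16],"twist":0},{"dp":[0,0,0],"twist":0}]' | grep -E "t:|ee_pos|force"
python3 - <<'E'
from h import *
go(C(54-59.9-9.5,0,57.5+117.6-16))
E
```

```text
t: 12.32
ee_pos: [0.5813, 0.1398, 0.1381]
eef_rot: [0.581, 0.814, 0.001, 0.0]
force: [0.4, 2.5, 1.4]
grip_force: 1.5
t: 12.95
ee_pos: [0.5904, 0.1104, 0.1578]
eef_rot: [0.582, 0.813, -0.0, 0.0]
force: [-0.1, 0.2, -0.3]
grip_force: 0.1
t 12.95 ee [0.5904 0.1104 0.1578] F [-0.1   0.23 -0.27] units [ 0.08  0.02 -0.04] -x dir deg -71.2 tilt -1.0
```

```bash
python3 -m pendant '[{"dp":[-0.27,0,-0.11],"twist":0},{"dp":[-0.27,0,-0.11],"twist":0},{"dp":[-0.27,0,-0.11],"twist":0},{"dp":[-0.29,0,-0.05],"twist":0},{"dp":[-0.29,0,-0.05],"twist":0}]' | grep -E "t:|ee_pos|force"
python3 -m pendant '[{"dp":[-0.29,0,0],"twist":0},{"dp":[-0.29,0,0],"twist":0},{"dp":[-0.29,0,0],"twist":0},{"dp":[-0.29,0,0],"twist":0},{"dp":[-0.29,0,0],"twist":0}]' | grep -E "t:|ee_pos|force"
python3 - <<'E'
from h import *
go(C(54+25-9.5,0,170))
E
```

```text
t: 13.58
ee_pos: [0.604, 0.0719, 0.1708]
eef_rot: [0.581, 0.814, 0.0, 0.0]
force: [0.5, 0.4, -0.7]
grip_force: 0.0
t: 14.2
ee_pos: [0.618, 0.0308, 0.1706]
eef_rot: [0.581, 0.814, -0.0, -0.0]
force: [1.1, 0.0, -0.3]
grip_force: 0.0
t 14.2 ee [0.618  0.0308 0.1706] F [ 1.1   0.05 -0.33] units [0.05 0.01 0.02] -x dir deg -71.08 tilt -1.0
```

```bash
python3 -m pendant '[{"dp":[0.3,0,0],"twist":0},{"dp":[0.8,0,0],"twist":0},{"dp":[0.9,0,0],"twist":0},{"dp":[0.9,0,0],"twist":0},{"dp":[0.9,0,0],"twist":0}]' >/dev/null
python3 -m pendant '[{"dp":[0.9,0,-0.5],"twist":0},{"dp":[0.9,0,-0.5],"twist":0},{"dp":[0.9,0,-0.5],"twist":0},{"dp":[0.9,0,-0.5],"twist":0},{"dp":[0.5,0,0],"twist":0}]'
python3 - <<'E'
from h import *
c=eyes.read_camera("top");d=eyes.read_camera("side")
f=cv2.resize(np.hstack([c["frame"][130:330,150:450],d["frame"][150:390,60:420]]) if 0 else np.hstack([c["frame"][130:370,150:440],d["frame"][150:390,130:420]]),None,fx=1.35,fy=1.35)
cv2.imwrite("pics/z7.png",f[:,:,::-1])
E
```

```text
t: 15.45
ee_pos: [0.5404, 0.2585, 0.2317]
eef_rot: [0.58, 0.815, 0.001, -0.0]
force: [0.4, 0.1, -0.5]
gripper_width: 0.0004
grip_force: 0.0
```

View pics/z7.png

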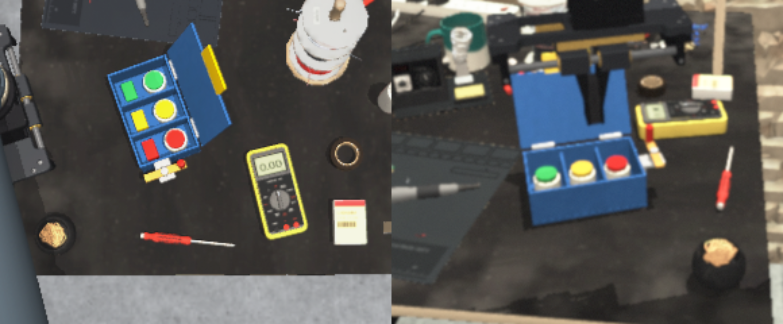

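The lid is open and leaning back past upright (top crop (200,90)), the latch is aside, and nothing else has moved. I let it settle, then hand in.

```bash
for i in 1 ; do python3 -m pendant '[{"dp":[0,0,0],"twist":0},{"dp":[0,0,0],"twist":0},{"dp":[0,0,0],"twist":0},{"dp":[0,0,0],"twist":0},{"dp":[0,0,0],"twist":0}]' >/dev/null; python3 -m pendant '[{"dp":[0,0,0],"twist":0},{"dp":[0,0,0],"twist":0},{"dp":[0,0,0],"twist":0},{"dp":[0,0,0],"twist":0},{"dp":[0,0,0],"twist":0}]'; done
python3 -c "
from plant import manip;print(manip.sign_off())"
```

```text
t: 16.8
ee_pos: [0.541, 0.2556, 0.2306]
eef_rot: [0.581, 0.814, 0.0, -0.0]
force: [0.4, 0.6, 0.3]
gripper_width: 0.0006
grip_force: 0.0
the job is handed in; nothing more can be done
None
```

The job is handed in at 16.8 s: the latch is fully aside, the lid stays open leaning back past upright with the hand clear, and the camera shows the case and the other things on the bench where they were; the lid was started by light friction on the lip's front edge, because the tool only points down and cannot reach under it.

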